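# Close the welded pot and draw the leak-test vacuum

### The arm

A 6-joint arm with a two-finger parallel gripper is mounted at the origin on the work surface. World frame = base frame: x ahead of the robot, y to its left, z up, the work surface at z = 0. Lengths are in mm, angles in rad, forces in N, time in s.
With the tool pointing down it reaches from about 350 to 975 mm from the base axis. Payload 7.1 kg.
Tool frame: the origin (TCP) lies at the very end of the fingers, on their centre line; the grasp point (between the pads) lies 19 mm behind it; z points along the fingers, y is the direction in which the jaws open and shut (so a half turn about z gives the same grasp; the last joint's range is limited). The gripper opens to 88 mm and grips with 3 to 60 N. Pads are 20 mm wide; open, the fingers measure 115 mm over their backs; the gripper's body (75 mm by 178 mm) begins 61 mm behind the grasp point.
Start: joints at [1.112, 0.423, 1.63, -0, 1.089, -0.019], TCP at [266.067, 565.52, 222.675] pointing down, gripper open.
Joint ranges: [-3, 3], [-0.9, 2.11], [0.09, 2.58], [-1.31, 4.45], [0.11, 2.69], [-2.54, 2.54]. Speed limits (rad/s): [2.39, 2.39, 3.01, 3.14, 3.14, 3.14].

### API

Orientations are given as a rotation vector (axis times angle).
In Python, from workcell import * gives the robot as it stands.
- The arm moves only by the tool play_rows, never from a script. Its argument "plan" is text: rows parted by semicolons, each of 7 numbers parted by spaces: the finger opening in cm, from 0 to 8.78, then the shift along the tool's x, y, z in cm, then the turn, a rotation vector about the tool's x, y, z in degrees. A call has 1 to 20 rows; each row shifts and turns the commanded pose from where the row before left it, along the tool's axes as they then stand; what a row does not reach is not made up. A row lasts 1/8 s, in which the tool goes at most 62.5 mm and 10.7 degrees, less where a joint would pass 70% of its speed; a pose out of reach is approached as far as the arm can. A call is refused whole if a number of a shift passes 6.25 or a number of a turn 10.7, either way. A call with a gripper value outside its range is refused whole. The fingers move at their own pace and stop on an object; the grip force is fixed at half the most. Time passes only in rows, so rows that do not move let the fingers close. It gives the time, the measured TCP pose, the force and the opening at its end, in the units of the state.
- get_obs(): the state, without advancing time (a new reading comes with each control period).
- get_image(name): name is "scene" or "top" or "wrist"; returns a dict with "pixels" (480x640x3 uint8, red, green, blue), "range_z" (480x640 float32, mm along the optical axis (not along the pixel's ray), 0 where there is no reading), "fx", "fy", "cx", "cy" (pixels), "eye" and "attitude" of the camera in the world. Camera axes: x right, y down, z forward; pixel columns grow to the right and rows downward; lengths in mm; the calibration is good to about 2 mm. A picture is of the moment at which its call begins.
- close_job(): hands the job in, once; it reports no verdict.
The state is a dict: "t": time; "qpos": joint angles; "qvel": joint speeds; "joint_torque": joint torques, N m; "ee_pos": TCP position; "orientation": TCP orientation; "ft_force": force on the tool from outside, world axes, zero at the start; "moment": the same for the moment, N m; "width": finger opening in mm.
Only numpy, scipy, OpenCV 4.12 (cv2) and the standard library are available. Lean on these libraries where they do the work, as an engineer would, in place of code of your own. Each camera call takes 0.05 s, during which the arm holds its last target. There are 200 camera calls.

### The job

Leak-test the welded pot: set the orange cover onto the pot's rim (do not drop it) so that it sits fully seated and level, and let go of it. Then pull the red-knobbed pump rod out along its slanting bore, straight and without binding, until the middle of its yellow band is level with the pump's mouth, and finish while still holding it there in the gripper; never pull the rod right out, and leave the spray can, bushing and bolt where they stand.

Things in the scene. Friction and masses are not known exactly. Their poses are not given: they have to be found in the camera images.
- rig: Leak-test rig fixed to the bench: aluminium base plate 150 x 290 x 10 mm (x, y, z of its frame) that carries the open steel pot at its +y end and the blue pump at its -y end, with a copper pipe between. Origin: centre of the plate's underside, on the bench; z up. It stands at any yaw within about 0.4 rad of the world's and does not move.
- pot_rim (a point): Centre of the mouth of the upright round steel pot, at rim height, 80 mm above the bench: outer diameter 90 mm, inner 82 mm, 64 mm deep. It lies 80 mm from the rig's origin along the rig's +y.
- pump_mouth (a point): Centre of the bore's mouth on the top face of the blue pump block (60 x 60 mm in section, 110 mm long). Its z axis is the bore's axis pointing out; it slants 0.35 rad from vertical towards the rig's -x, that is, leaning towards the robot. Round blind bore, diameter 21.5 mm, 100 mm deep, for the 20 mm rod: 0.75 mm play all round.
- rod: Pump rod, a loose steel bar of diameter 20 mm with a red round knob (diameter 30 mm, 36 mm long) on its outer end; about 0.2 to 0.4 kg. Origin: centre of its inner end (foot); z runs along the rod to the knob. Shaft from 0 to 122 mm, knob from 122 to 158 mm. At the start the foot rests on the bore's floor, so 22 mm of bare shaft shows between the pump's mouth and the knob. Nothing holds it up: it slides back in when let go.
- rod_band (a point): Middle of the yellow band painted on the rod (14 mm wide), 50 mm from the foot; its z axis is the rod's. At the start it is hidden 50 mm deep in the bore, so the rod must come out by 50 mm.
- rod_knob (a point): Centre of the outer end face of the red knob, 158 mm from the rod's foot; z axis out along the rod.
- cover: Loose orange cover, about 0.2 to 0.35 kg, lying level on the bench, upright. Black rubber spigot below (diameter 76 mm, 8 mm deep), orange flange (diameter 104 mm, 6 mm thick), black round knob above (diameter 26 mm, 36 mm tall); 50 mm tall overall. Origin: centre of the spigot's underside; z up. Seated, the spigot is inside the pot and the origin is 8 mm below the rim.
- cover_flange (a point): Centre of the underside of the cover's flange, 8 mm above its origin; this face rests on the pot's rim when seated.
- cover_knob (a point): Centre of the top of the cover's knob, 50 mm above the cover's origin.
- spray_can: Bystander: red and yellow spray can, diameter 52 mm, 150 mm tall, standing. Origin: centre of its foot.
- bushing: Bystander: steel bushing, outer diameter 44 mm, 30 mm tall. Origin: centre of its underside.
- bolt: Bystander: hexagon bolt standing on its head (30 mm across, 12 mm tall), shank diameter 16 mm, 62 mm tall overall. Origin: centre of its underside.
Things that resemble listed ones, but are neither listed nor needed, are in the scene too. Of the things that look like the rod, the smaller one is meant. There is more than one size of the cover; the job needs the smaller.

How it is judged:
By the outcome, as a careful person would: the job done as asked, in the order asked, and still so for the second after the job is handed in, while the arm keeps its last pose, push and grip.
It also fails if it takes over 48 s, if anything falls off the work surface, if the arm or the gripper's body presses on something with over 40 N, if the wrist force passes 120 N, or if a joint passes its speed limit or range.

## Working session

There is one attempt and no reset: what is moved stays moved. The work goes in short steps, Python scripts to look and compute and a tool call to move; the robot and the scene stay as the last step left them, time stands still between calls to the robot, and variables do not carry over. Pictures are saved under pics/ and viewed, about 8 in all and at most 12, crops included, and the job is handed in when it is done.

Besides the shell and the picture viewer there is one more tool, called after ">>>" as name(argument=value, ...) on one line, values as JSON. play_rows: Moves the arm, as the interface text tells. Its arguments: {"type":"object","properties":{"plan":{"type":"string"}},"required":["plan"]}

```bash
mkdir -p pics; cat > h.py <<'E'
from workcell import *
import numpy as np, cv2
from scipy.spatial.transform import Rotation as R
def att(im):
    a=np.array(im["attitude"],float)
    return a if a.shape==(3,3) else (R.from_rotvec(a).as_matrix() if a.size==3 else R.from_quat(a).as_matrix())
def pts(im):
    v,u=np.mgrid[0:480,0:640]; z=im["range_z"]
    c=np.stack([(u-im["cx"])/im["fx"]*z,(v-im["cy"])/im["fy"]*z,z],-1)
    p=c@att(im).T+np.array(im["eye"]); p[z<=0]=np.nan
    return p
def save(im,n,crop=None,s=1):
    a=im["pixels"][:,:,::-1]
    if crop: x0,y0,x1,y1=crop; a=a[y0:y1,x0:x1]
    cv2.imwrite("pics/"+n,cv2.resize(a,None,fx=s,fy=s,interpolation=cv2.INTER_CUBIC))
E
python3 - <<'E'
from h import *
o=get_obs(); print({k:np.round(v,3) for k,v in o.items()})
for n in("top","scene"):
    im=get_image(n); print(n,im["eye"],im["attitude"],im["fx"],im["cx"],im["cy"]); save(im,n+"0.png"); np.savez(n+"0.npz",p=pts(im),px=im["pixels"])
E
```

```text
{'t': np.float64(0.0), 'qpos': array([ 1.112,  0.424,  1.631, -0.   ,  1.089, -0.019]), 'qvel': array([-0.   , -0.   , -0.001, -0.   ,  0.001, -0.001]), 'joint_torque': array([-2.0000e-03, -5.4462e+01, -2.7366e+01,  6.4000e-02,  2.3000e-02,
       -0.0000e+00]), 'ee_pos': array([265.823, 565.042, 221.902]), 'orientation': array([-6.850e-01, -3.066e+00,  2.000e-03]), 'ft_force': array([-0.891,  0.021,  0.505]), 'moment': array([-0.008, -0.052,  0.037]), 'width': np.float64(87.448)}
top [ 3.06327582e+02 -1.05640284e+00  1.72398992e+03] [-2.18509853  2.12435234 -0.13575281] 597.5052910677325 319.34938926576655 239.0117992703661
scene [1009.2661916  -473.23443752 1005.46314436] [-2.32995703 -0.9672878   0.34374397] 457.13972039843975 313.765289591282 239.16312912563117
```

View pics/top0.png

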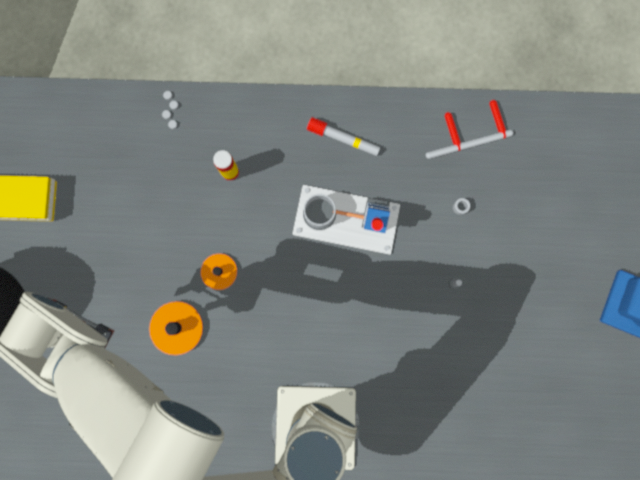

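View pics/scene0.png

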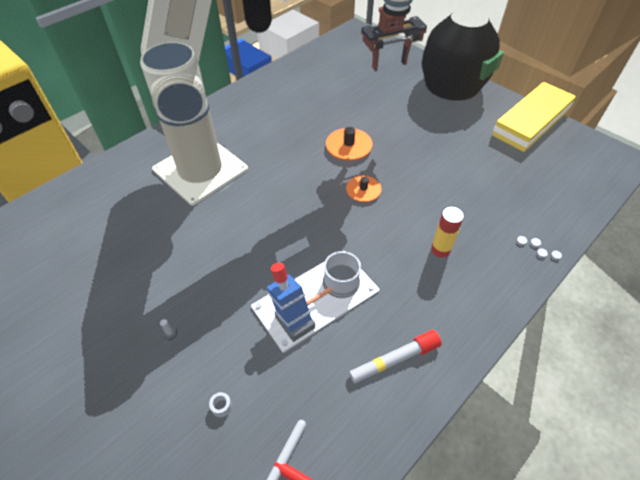

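Top view candidates:
- **Covers:** the small orange one is at (219,272) and the large one at (176,328). I choose the small one.
- **Rods:** the small red knob in the pump is at (377,224), and the large loose rod lies at (345,136). I choose the one in the pump.
- **Other items:** pot (320,211), can (226,165), bushing (462,206), bolt (457,283).

Next I measure.

```bash
cat > m.py <<'E'
from h import *
for n in("top","scene"):
    d=np.load(n+"0.npz"); p=d["p"]; hsv=cv2.cvtColor(d["px"],cv2.COLOR_RGB2HSV)
    H,S,V=cv2.split(hsv)
    def comp(m,name,minA=20):
        k,l,st,c=cv2.connectedComponentsWithStats(m.astype(np.uint8))
        for i in range(1,k):
            if st[i,4]>=minA:
                q=p[l==i]; q=q[np.isfinite(q).all(1)]
                if len(q)<5: continue
                (cx,cy),r=cv2.minEnclosingCircle(q[:,:2].astype(np.float32))
                print(n,name,c[i].round(1),"A",st[i,4],"med",np.median(q,0).round(1),"circ",round(cx,1),round(cy,1),"r",round(r,1),"zmax",q[:,2].max().round(1))
    reach=(np.hypot(p[...,0],p[...,1])<1100)
    comp((H>8)&(H<16)&(S>180)&(V>120)&reach,"orange",100)
    comp(((H<5)|(H>174))&(S>180)&(V>100)&reach,"red")
    comp((p[...,2]>65)&(p[...,2]<90)&(S<70)&(p[...,0]>500)&(p[...,0]<760)&(abs(p[...,1])<130)&reach,"rim",20)
    m=(p[...,2]>4)&(p[...,2]<16)&(S<60)&(V>120)&(p[...,0]>450)&(p[...,0]<800)&(p[...,1]>-250)&(p[...,1]<200)
    comp(m,"plate",200)
    k,l,st,c=cv2.connectedComponentsWithStats(m.astype(np.uint8)); i=1+st[1:,4].argmax()
    (cc,sz,a)=cv2.minAreaRect(p[l==i][:,:2].astype(np.float32)); print("plate rect",cc,sz,a)
    k=(p[...,2]>40)&(p[...,2]<60)&(V<70)&(p[...,0]>250)&(p[...,1]>100)&(p[...,1]<420)
    comp(k,"black",8)
E
python3 m.py; python3 -c "
from h import *
save({'pixels':np.load('top0.npz')['px']},'crop.png',(190,150,430,310),3.3)"
```

```text
top red [497.1 116.2] A 215 med [ 904.3 -509.7   19.7] circ 903.1 -511.6 r 51.9 zmax 32.5
top red [452.  128.5] A 213 med [ 862.9 -376.9   20. ] circ 863.4 -377.4 r 52.9 zmax 31.5
top red [316.2 125.9] A 202 med [853.3  23.3  39.2] circ 855.0 23.2 r 27.1 zmax 50.7
top red [376.8 223.8] A 84 med [ 548.3 -145.5  178.5] circ 550.1 -146.1 r 15.4 zmax 186.1
top rim [319.3 209.9] A 188 med [601.4   6.4  78.1] circ 599.6 6.0 r 46.0 zmax 88.8
top plate [345.9 222.8] A 2725 med [561.1 -72.8   9.7] circ 585.9 -65.7 r 167.2 zmax 16.0
plate rect (587.6199951171875, -68.9517822265625) (304.19903564453125, 166.085693359375) 77.63182067871094
top black [217.3 270.9] A 43 med [422.1 288.   50.4] circ 423.6 288.5 r 10.5 zmax 57.4
top black [178.9 327. ] A 16 med [263.8 385.9  49.1] circ 263.8 388.2 r 11.2 zmax 58.9
scene red [430.6 343.8] A 112 med [874.   15.3  36.9] circ 872.2 14.8 r 22.6 zmax 42.3
scene red [288.1 474.5] A 78 med [ 839.6 -394.1   19.9] circ 838.3 -390.1 r 23.1 zmax 25.4
scene rim [341.4 267.9] A 337 med [604.3   3.5  75.3] circ 605.1 5.7 r 46.4 zmax 82.5
scene plate [312.1 281.8] A 613 med [551.6 -47.8   8.3] circ 555.8 -37.6 r 61.3 zmax 15.5
scene plate [313.7 311.3] A 2381 med [632.2 -96.8   8.3] circ 591.9 -73.5 r 160.8 zmax 16.0
plate rect (591.0662841796875, -72.67985534667969) (291.0461120605469, 152.07763671875) 79.95127868652344
scene black [348.9 138.6] A 46 med [276.4 388.5  49.4] circ 274.8 391.8 r 13.3 zmax 59.8
scene black [363.4 183. ] A 14 med [435.8 278.7  46.2] circ 435.2 279.9 r 8.1 zmax 53.7
```

View pics/crop.png

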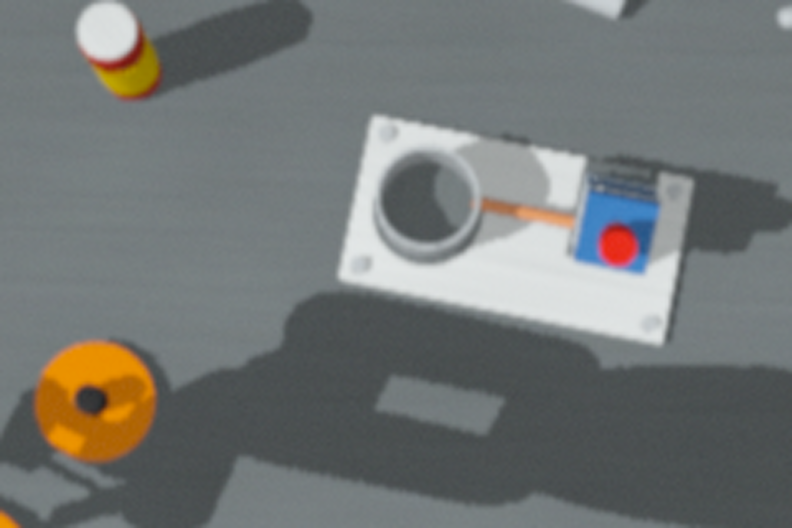

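The crop confirms the choice: the small orange cover sits at about (219,272) in the full image, and the small rod is in the pump. I now move above the cover for a close look.

>>> play_rows(plan="8.78 -3.7 -2.65 0 0 0 0;8.78 -3.7 -2.65 0 0 0 0;8.78 -3.7 -2.65 0 0 0 0;8.78 -3.7 -2.65 0 0 0 0;8.78 -3.7 -2.65 0 0 0 0;8.78 -3.7 -2.65 0 0 0 0;8.78 -3.7 -2.65 0 0 0 0;8.78 0 0 0 0 0 0;8.78 0 0 0 0 0 0")

```text
t: 1.23
ee_pos: [421.2, 287.6, 222.6]
orientation: [-0.686, -3.065, -0.0]
ft_force: [-0.7, -0.1, -0.3]
width: 88.0
```

```bash
python3 - <<'E'
from h import *
o=get_obs(); print({k:np.round(v,3) for k,v in o.items() if k in("ee_pos","orientation","qpos")})
im=get_image("wrist"); print(im["eye"],im["fx"],att(im).round(3)); save(im,"w1.png"); np.savez("w1.npz",p=pts(im),px=im["pixels"])
E
```

```text
{'qpos': array([ 0.576,  0.255,  1.881,  0.   ,  1.006, -0.555]), 'ee_pos': array([421.226, 287.609, 222.552]), 'orientation': array([-0.686, -3.065, -0.   ])}
[350.97990051 320.98725233 384.36892069] 374.3552957529519 [[ 0.426  0.868  0.255]
 [ 0.905 -0.409 -0.119]
 [ 0.001  0.281 -0.96 ]]
```

View pics/w1.png

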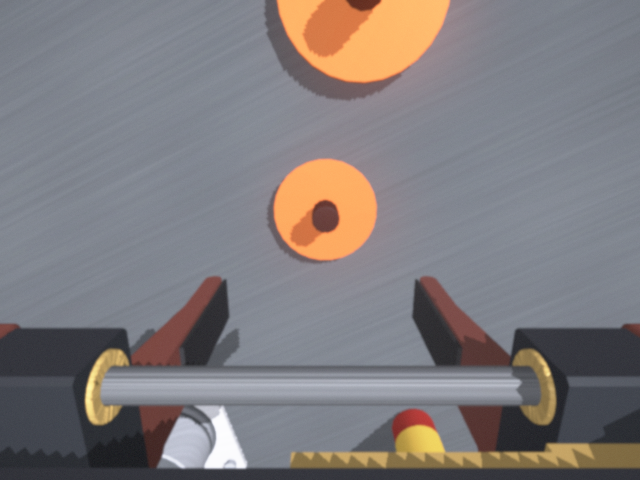

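The wrist view shows the small cover at (325,210) and the larger one at (362,20). I fit the flange and the knob top from this view.

```bash
cat >> h.py <<'E'
def plane(im,uv,z):
    uv=np.atleast_2d(uv).astype(float); d=np.c_[(uv[:,0]-im["cx"])/im["fx"],(uv[:,1]-im["cy"])/im["fy"],np.ones(len(uv))]@att(im).T
    e=np.array(im["eye"]); return e+d*((z-e[2])/d[:,2])[:,None]
def blob(m,seed):
    k,l,st,c=cv2.connectedComponentsWithStats(m.astype(np.uint8)); i=min((i for i in range(1,k) if st[i,4]>60),key=lambda i:np.hypot(*(c[i]-seed)))
    ct=max(cv2.findContours((l==i).astype(np.uint8),cv2.RETR_EXTERNAL,cv2.CHAIN_APPROX_NONE)[0],key=len)
    return ct[:,0,:],l==i
def circ(xy):
    A=np.c_[2*xy,np.ones(len(xy))]; s=np.linalg.lstsq(A,(xy**2).sum(1),rcond=None)[0]; return s[:2],np.sqrt(s[2]+s[0]**2+s[1]**2)
E
python3 - <<'E'
from h import *
im=get_image("wrist"); p=pts(im); H,S,V=cv2.split(cv2.cvtColor(im["pixels"],cv2.COLOR_RGB2HSV))
c,m=blob((H<22)&(S>100)&(V>170),(325,210)); q=plane(im,c,14); print("flange",circ(q[:,:2]),"zmed",np.nanmedian(p[m][:,2]))
k=(p[...,2]>42)&(p[...,2]<60); c,m=blob(k,(325,212)); q=p[m]; print("knobtop",np.median(q,0),circ(plane(im,c,50)[:,:2]))
T=np.array(get_obs()["ee_pos"]);print(T)
E
```

```text
flange (array([425.65464341, 291.08952806]), np.float64(51.837520611704356)) zmed 13.599725361222454
knobtop [424.5478216  291.98069933  49.53501061] (array([424.53202684, 291.88296817]), np.float64(12.600752486876031))
[420.95118134 288.25066849 222.57434628]
```

>>> play_rows(plan="8.78 -0.2 0.5 5 0 0 0;8.78 0 0 5 0 0 0;8.78 0 0 5 0 0 0;8.78 0 0 3 0 0 0;8.78 0 0 2.2 0 0 0;8.78 0 0 0 0 0 0;8.78 0 0 0 0 0 0;0 0 0 0 0 0 0;0 0 0 0 0 0 0;0 0 0 0 0 0 0;0 0 0 0 0 0 0;0 0 0 0 0 0 0;0 0 0 0 0 0 0;0 0 0 0 0 0 0;0 0 0 0 0 0 0")

```text
t: 3.2
ee_pos: [425.3, 291.0, 20.6]
orientation: [-0.685, -3.066, 0.0]
ft_force: [0.4, -0.3, 0.1]
width: 24.9
```

>>> play_rows(plan="0 0 0 -2 0 0 0;0 0 0 -4 0 0 0;0 0 0 -5 0 0 0;0 0 0 -5 0 0 0;0 0 0 -4 0 0 0;0 -4.7 -2.3 0 0 0 0;0 -4.7 -2.3 0 0 0 0;0 -4.7 -2.3 0 0 0 0;0 -4.7 -2.3 0 0 0 0;0 -4.7 -2.3 0 0 0 0;0 -4.7 -2.3 0 0 0 0;0 -4.7 -2.3 0 0 0 0;0 -4.7 -2.3 0 0 0 0;0 0 0 0 0 0 0;0 0 0 0 0 0 0;0 0 0 0 0 0 0")

```text
t: 5.2
ee_pos: [686.3, -34.3, 220.3]
orientation: [-0.683, -3.065, 0.0]
ft_force: [-0.2, 1.1, -2.5]
width: 25.6
```

```bash
python3 - <<'E'
from h import *
im=get_image("wrist"); print(im["eye"]); save(im,"w2.png"); p=pts(im); np.savez("w2.npz",p=p,px=im["pixels"],**{k:im[k] for k in("eye","attitude","fx","fy","cx","cy")})
H,S,V=cv2.split(cv2.cvtColor(im["pixels"],cv2.COLOR_RGB2HSV))
m=(abs(p[...,2]-79)<6)&(np.hypot(p[...,0]-603,p[...,1]-7)<60)
print(m.sum(),get_obs()["ft_force"])
c,b=blob(m,np.argwhere(m)[:,::-1].mean(0)); print(circ(plane(im,c,80)[:,:2]), np.nanmedian(p[b],0),c.min(0),c.max(0))
E
```

```text
[616.09164248  -1.11850434 382.22216935]
2243 [-0.19139454 -0.45609284 -1.81701414]
(array([602.27726726,   7.06342431]), np.float64(44.19119763198845)) [595.83637941  10.12426168  79.28834346] [264  42] [380 166]
```

View pics/w2.png

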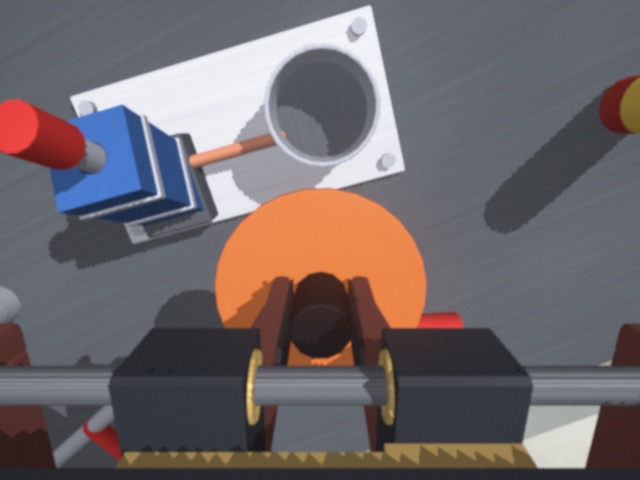

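The wrist view shows the pot rim at (322,105), the plate corners at about (72,97), (370,7), (404,168) and (135,242), the rod at (40,135), and the held cover. I refine all of these.

```bash
python3 - <<'E'
from h import *
d=np.load("w2.npz"); im={k:d[k] for k in d.files}; p=d["p"]; H,S,V=cv2.split(cv2.cvtColor(d["px"],cv2.COLOR_RGB2HSV))
m=(abs(p[...,2]-79)<5)&(np.hypot(p[...,0]-603,p[...,1]-7)<60)
c,b=blob(m,(322,105))
h=cv2.findContours(b.astype(np.uint8),cv2.RETR_CCOMP,cv2.CHAIN_APPROX_NONE)[0]
for x in h:
    if len(x)>60: print("rim contour",len(x),circ(plane(im,x[:,0],80)[:,:2]))
q=p[b]; q=q[(q[:,2]>77)]; print(circ(q[:,:2]))
g=plane(im,[(72,97),(370,7),(404,168),(135,242)],10)[:,:2]; print("plate",g.mean(0),[ (np.hypot(*(g[i]-g[i-1])),np.arctan2(*(g[i]-g[i-1])[::-1])) for i in range(4)])
# held flange: upper arc of orange
c,b=blob((H<22)&(S>100)&(V>120)&(p[...,2]>190),(320,250)); print("flange z",np.nanmedian(p[b],0))
zf=np.nanmedian(p[b][:,2]); c=c[(c[:,1]<300)&((c[:,0]<270)|(c[:,0]>370)|(c[:,1]<240))]; print("held",circ(plane(im,c,zf)[:,:2]))
q=p[b]; A=np.c_[q[:,:2],np.ones(len(q))]; print("tilt",np.linalg.lstsq(A,q[:,2],rcond=None)[0])
# blue top face, knob
bl=(H>100)&(H<125)&(S>120)&(p[...,2]>60); print("blue",bl.sum())
r=((H<5)|(H>174))&(S>150)&(V>70)&(p[...,2]>90); c,b=blob(r,(40,130)); q=p[b]; print("knob",len(q),q.min(0),q.max(0),np.median(q,0))
E
```

```text
rim contour 341 (array([602.27726726,   7.06342431]), np.float64(44.19119763198845))
rim contour 312 (array([602.52510906,   6.92193979]), np.float64(40.33346994807191))
(array([602.27898411,   7.06002826]), np.float64(42.59639876178739))
plate [588.94118963 -70.39746048] [(np.float64(146.66741184242318), np.float64(2.97315540453909)), (np.float64(285.0379225052737), np.float64(1.395478459237551)), (np.float64(144.84012352215245), np.float64(-0.16873044744621316)), (np.float64(284.98873984694865), np.float64(-1.7397035143727382))]
flange z [666.25911179 -20.36093022 213.38161602]
held (array([682.06110115, -31.71058637]), np.float64(47.74467152406441))
tilt [-1.75404885e-02  2.96403132e-02  2.26879000e+02]
blue 8767
knob 4132 [ 533.23033083 -157.00202623  147.07604443] [ 571.66212706 -130.0128641   184.95200084] [ 555.98240026 -139.48870342  175.61718808]
```

>>> play_rows(plan="0 3.1 0.1 0 0 0 0;0 3.1 0.1 0 0 0 0;0 3.16 0 0 0 0 0;0 0 0 0 0 0 0;0 0 0 3 0 0 0;0 0 0 4 0 0 0;0 0 0 3 0 0 0;0 0 0 0.8 0 0 0;0 0 0 0 0 0 0;0 0 0 0 0 0 0;0 0 0 0 0 0 0")

```text
t: 6.62
ee_pos: [604.3, 6.2, 114.0]
orientation: [0.685, 3.064, 0.001]
ft_force: [0.3, -0.5, -3.3]
width: 25.4
```

```bash
python3 - <<'E'
from h import *
o=get_obs();print(o["ee_pos"],o["ft_force"],o["orientation"])
im=get_image("wrist"); s=get_image("scene")
a=cv2.resize(im["pixels"],(400,300)); b=cv2.resize(s["pixels"][180:360,220:460],(400,300),interpolation=cv2.INTER_CUBIC)
save({"pixels":np.hstack([a,b])},"w3.png")
E
```

```text
[604.28687686   6.15168542 113.9773928 ] [ 0.27225487 -0.51845959 -3.2910799 ] [6.84721920e-01 3.06381669e+00 6.95613568e-04]
```

View pics/w3.png

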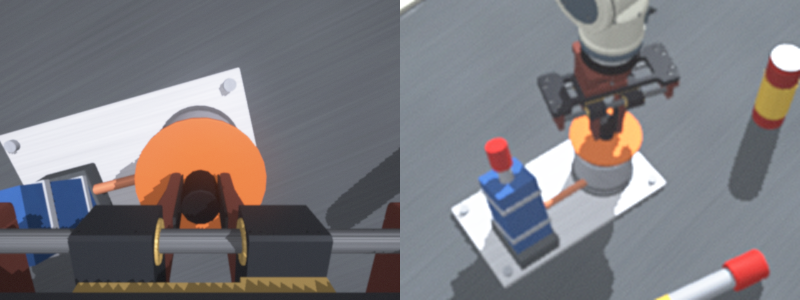

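The picture shows the cover hanging over the pot at about (200,170) left and (605,140) right. It needs a 2 mm correction before I lower it slowly.

>>> play_rows(plan="0 0.22 0 0 0 0 0;0 0 0 0 0 0 0;0 0 0 0.5 0 0 0;0 0 0 0.4 0 0 0;0 0 0 0.3 0 0 0;0 0 0 0.2 0 0 0;0 0 0 0 0 0 0;0 0 0 0 0 0 0")

```text
t: 7.72
ee_pos: [601.5, 7.1, 98.8]
orientation: [0.685, 3.066, 0.0]
ft_force: [-0.4, -0.0, -3.5]
width: 25.4
```

>>> play_rows(plan="0 -0.05 0 0.2 0 0 0;0 0 0 0.2 0 0 0;0 0 0 0.1 0 0 0;0 0 0 0 0 0 0;0 0 0 0 0 0 0")

```text
t: 8.35
ee_pos: [601.9, 6.9, 93.7]
orientation: [0.685, 3.066, 0.0]
ft_force: [-0.3, -0.5, -2.7]
width: 25.0
```

>>> play_rows(plan="0 0 0 0.1 0 0 0;0 0 0 0.05 0 0 0;0 0 0 0 0 0 0;0 0 0 0 0 0 0")

```text
t: 8.85
ee_pos: [602.0, 6.9, 92.6]
orientation: [0.685, 3.066, 0.0]
ft_force: [-2.6, -0.7, 6.1]
width: 25.6
```

>>> play_rows(plan="4 0 0 0 0 0 0;4 0 0 0 0 0 0;6 0 0 0 0 0 0;6 0 0 0 0 0 0;6 0 0 -1 0 0 0;6 0 0 -4 0 0 0;6 -2 0 -5 0 0 0;6 -4 0 -4 0 0 0;6 -4 0 0 0 0 0;6 0 0 0 0 0 0;6 0 0 0 0 0 0")

```text
t: 10.22
ee_pos: [691.3, -35.5, 231.7]
orientation: [-0.685, -3.064, 0.0]
ft_force: [0.2, -0.7, 0.5]
width: 59.9
```

```bash
cat > w4.py <<'E'
from h import *
o=get_obs();print(o["ee_pos"],o["ft_force"],o["qpos"].round(2))
im=get_image("wrist"); p=pts(im); save(im,"w4.png"); np.savez("w4.npz",p=p,px=im["pixels"],**{k:im[k] for k in("eye","attitude","fx","fy","cx","cy")})
H,S,V=cv2.split(cv2.cvtColor(im["pixels"],cv2.COLOR_RGB2HSV))
o=(H<22)&(S>100)&(V>120)&(np.hypot(p[...,0]-602,p[...,1]-7)<70)&(p[...,2]>70)
q=p[o]; A=np.c_[q[:,:2]-[602,7],np.ones(len(q))]; print("flange plane",np.linalg.lstsq(A,q[:,2],rcond=None)[0],len(q))
c,b=blob(o,np.argwhere(o)[:,::-1].mean(0)); print(circ(plane(im,c,86)[:,:2]))
r=((H<5)|(H>174))&(S>150)&(V>70)&(p[...,2]>120); q=p[r]; print("knob",len(q),q.min(0),q.max(0))
th=-0.172; ax=np.array([-np.sin(.35)*np.cos(th),-np.sin(.35)*np.sin(th),np.cos(.35)]); t=q@ax
# cylinder axis: fit circle in plane perpendicular to nominal axis
e1=np.cross(ax,[0,0,1]); e1/=np.linalg.norm(e1); e2=np.cross(ax,e1)
# side points (exclude end cap)
for lo,hi in((0,4),(6,20),(18,32)):
    s=(t>t.max()-hi)&(t<t.max()-lo); xy=np.c_[q@e1,q@e2][s]; cc,rr=circ(xy); print(lo,hi,s.sum(),cc,rr, "pt at top", cc[0]*e1+cc[1]*e2+t.max()*ax)
print("ax",ax,"tmax",np.percentile(t,[50,95,99,100]))
E
python3 w4.py
```

```text
[691.31210009 -35.47726213 231.74640303] [ 0.18956494 -0.71620217  0.49612544] [-0.07  0.51  1.46  0.    1.17 -1.2 ]
flange plane [-4.69909083e-04  2.53084466e-03  8.59475690e+01] 13505
(array([602.67614801,   7.19004046]), np.float64(50.748695251461335))
knob 4160 [ 533.55981826 -160.23031231  147.37917753] [698.96411635   8.32318187 317.62915127]
0 4 12 [ 122.31755097 -732.62893599] 1.043738483632036 pt at top [674.95496074   6.89865742 318.05202673]
6 20 0 [0. 0.] 0.0 pt at top [-24.03675404   4.17557992  66.8351709 ]
18 32 0 [0. 0.] 0.0 pt at top [-24.03675404   4.17557992  66.8351709 ]
ax [-0.33783816  0.05868805  0.93937271] tmax [-26.68672742 -24.24849235  22.82603113  71.14872509]
```

View pics/w4.png

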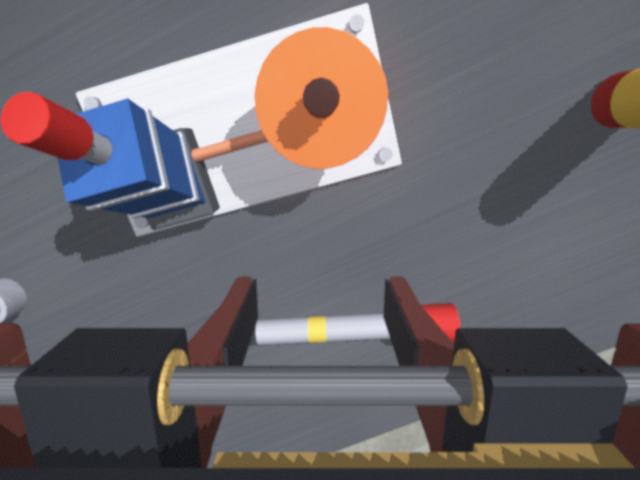

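The cover is seated: its flange top is at z = 85.9 mm, level, and centred on the pot. In the image it is at (322,97), with the rod knob at (40,125) and the bare shaft at (97,148). Next I fit the knob.

```bash
cat > k.py <<'E'
from h import *
def knob(f):
    d=np.load(f); im={k:d[k] for k in d.files}; p=d["p"]; H,S,V=cv2.split(cv2.cvtColor(d["px"],cv2.COLOR_RGB2HSV))
    r=((H<5)|(H>174))&(S>150)&(V>50)&(p[...,2]>130)&(p[...,2]<210)&(np.hypot(p[...,0]-550,p[...,1]+146)<60)
    r=cv2.erode(r.astype(np.uint8),np.ones((3,3)))>0; q=p[r]
    th=-0.172; ax=np.array([-np.sin(.35)*np.cos(th),-np.sin(.35)*np.sin(th),np.cos(.35)]); t=q@ax
    e1=np.cross(ax,[0,0,1]); e1/=np.linalg.norm(e1); e2=np.cross(ax,e1); T=np.percentile(t,97)
    xy=np.c_[q@e1,q@e2]; cap=t>T-2; cc,rr=cv2.minEnclosingCircle(xy[cap].astype(np.float32)); print(f,"cap n",cap.sum(),"centre",np.array(cc)@np.c_[e1,e2].T+T*ax,"r",rr)
    for lo,hi in((4,14),(14,24),(24,36)):
        s=(t<T-lo)&(t>T-hi)
        if s.sum()<50: continue
        cc,rr=circ(xy[s]); print(lo,hi,s.sum(),"r",rr,"end centre",cc[0]*e1+cc[1]*e2+T*ax)
    # from rig: 
    return ax
for f in("w2.npz","w4.npz"): knob(f)
E
python3 k.py
```

```text
w2.npz cap n 1623 centre [ 547.10348017 -143.90093141  179.95867126] r 14.514573097229004
4 14 729 r 14.00261740669385 end centre [ 546.76444844 -145.10033347  179.9116747 ]
14 24 656 r 13.915753841719408 end centre [ 546.90667826 -145.02648151  179.95821259]
24 36 513 r 13.685616992161009 end centre [ 547.18441497 -144.92869273  180.05198903]
w4.npz cap n 1731 centre [ 547.23371392 -144.90703439  180.11619051] r 14.688913345336914
4 14 644 r 14.180614231564595 end centre [ 546.58863763 -145.28310955  179.90768939]
14 24 603 r 14.038058220800735 end centre [ 546.78667356 -145.09080625  179.96689718]
24 36 441 r 13.73652891607571 end centre [ 547.09556872 -145.03231124  180.07433442]
```

```bash
cat > goto.py <<'E'
from h import *
import sys
th=-0.172; ax=np.array([-np.sin(.35)*np.cos(th),-np.sin(.35)*np.sin(th),np.cos(.35)])
E=np.array([float(v) for v in sys.argv[1:4]]); back=float(sys.argv[4])
y=np.array([-np.sin(th),np.cos(th),0]); z=-ax; Rt=np.c_[np.cross(y,z),y,z]
o=get_obs(); Rc=R.from_rotvec(o["orientation"]).as_matrix(); p=np.array(o["ee_pos"])
print("turn deg (tool)",np.degrees(R.from_matrix(Rc.T@Rt).as_rotvec()).round(2))
T=E-34*ax+back*ax; print("target",T,"shift in target axes cm",(Rt.T@(T-p)/10).round(2)); print("now",p,"q",o["qpos"].round(2))
E
python3 goto.py 547 -145 180 100
```

```text
turn deg (tool) [ -2.7  -20.04 -15.17]
target [ 524.70268175 -141.12658871  241.99859905] shift in target axes cm [ 13.35 -13.27  -5.97]
now [691.10886896 -35.29803286 231.68601008] q [-0.07  0.51  1.46  0.    1.17 -1.2 ]
```

>>> play_rows(plan="8.78 0 0 0 -0.68 -5.01 -3.79;8.78 0 0 0 -0.68 -5.01 -3.79;8.78 0 0 0 -0.68 -5.01 -3.79;8.78 0 0 0 -0.68 -5.01 -3.79;8.78 2.67 -2.65 -1.2 0 0 0;8.78 2.67 -2.65 -1.2 0 0 0;8.78 2.67 -2.65 -1.2 0 0 0;8.78 2.67 -2.65 -1.2 0 0 0;8.78 2.67 -2.65 -1.2 0 0 0;8.78 0 0 0 0 0 0;8.78 0 0 0 0 0 0")

```text
t: 11.65
ee_pos: [525.8, -140.8, 242.7]
orientation: [0.24, 2.78, -0.042]
ft_force: [0.4, -0.5, 0.5]
width: 87.6
```

```bash
python3 goto.py 547 -145 180 100; python3 - <<'E'
from h import *
import k
im=get_image("wrist"); p=pts(im); save(im,"w5.png"); np.savez("w5.npz",p=p,px=im["pixels"],**{k:im[k] for k in("eye","attitude","fx","fy","cx","cy")})
k.knob("w5.npz")
E
```

```text
turn deg (tool) [ 0.02  0.14 -0.03]
target [ 524.70268175 -141.12658871  241.99859905] shift in target axes cm [ 0.12 -0.05  0.03]
now [ 525.76070943 -140.83267256  242.71063533] q [-0.31  0.14  2.02  0.08  0.63 -1.77]
w2.npz cap n 1623 centre [ 547.10348017 -143.90093141  179.95867126] r 14.514573097229004
4 14 729 r 14.00261740669385 end centre [ 546.76444844 -145.10033347  179.9116747 ]
14 24 656 r 13.915753841719408 end centre [ 546.90667826 -145.02648151  179.95821259]
24 36 513 r 13.685616992161009 end centre [ 547.18441497 -144.92869273  180.05198903]
w4.npz cap n 1731 centre [ 547.23371392 -144.90703439  180.11619051] r 14.688913345336914
4 14 644 r 14.180614231564595 end centre [ 546.58863763 -145.28310955  179.90768939]
14 24 603 r 14.038058220800735 end centre [ 546.78667356 -145.09080625  179.96689718]
24 36 441 r 13.73652891607571 end centre [ 547.09556872 -145.03231124  180.07433442]
w5.npz cap n 1192 centre [ 545.12532884 -145.51006217  179.79458363] r 14.084723472595215
4 14 104 r 14.499195985444372 end centre [ 545.76189056 -145.6015838   180.02923603]
14 24 51 r 14.26431968151448 end centre [ 545.5708062  -145.59433903  179.96006139]
```

View pics/w5.png

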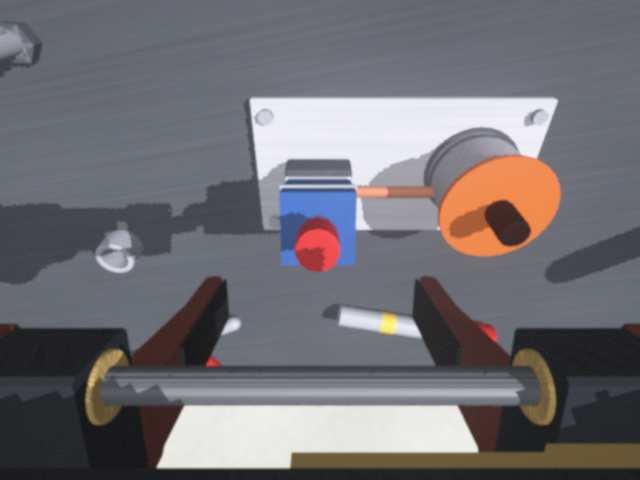

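The view shows the knob at (318,245), centred between the fingers, with the jaws parallel to the plate. I advance along the rod's axis and grip.

>>> play_rows(plan="8.78 0.18 -0.09 2 0 0.14 0;8.78 0 0 3 0 0 0;8.78 0 0 3 0 0 0;8.78 0 0 2 0 0 0;8.78 0 0 0 0 0 0;8.78 0 0 0 0 0 0;8.78 0 0 0 0 0 0")

```text
t: 12.58
ee_pos: [558.2, -147.6, 148.8]
orientation: [0.24, 2.781, -0.042]
ft_force: [-0.5, 0.3, -0.4]
width: 87.8
```

```bash
python3 goto.py 546.3 -145.3 180 0;python3 - <<'E'
from h import *
print(get_obs()["ft_force"],get_obs()["moment"])
E
```

```text
turn deg (tool) [ 0.01  0.05 -0.01]
target [ 557.78649728 -147.29539369  148.06132776] shift in target axes cm [0.07 0.02 0.06]
now [ 558.2144773  -147.55615876  148.83321819] q [-0.3   0.34  2.03  0.11  0.42 -1.8 ]
[-0.45006159  0.34469546 -0.36884851] [0.00332684 0.12670315 0.02011005]
```

>>> play_rows(plan="5 0.05 0 0.05 0 0 0;3.4 0 0 0 0 0 0;3.4 0 0 0 0 0 0;3.4 0 0 0 0 0 0;0 0 0 0 0 0 0;0 0 0 0 0 0 0;0 0 0 0 0 0 0;0 0 0 0 0 0 0")

```text
t: 13.58
ee_pos: [557.5, -147.7, 147.2]
orientation: [0.24, 2.783, -0.042]
ft_force: [0.3, -0.8, -1.7]
width: 29.2
```

```bash
python3 goto.py 546.3 -145.3 180 0;python3 - <<'E'
from h import *
o=get_obs();print(o["ft_force"],o["moment"],o["width"])
E
```

```text
turn deg (tool) [ 0.   -0.02 -0.03]
target [ 557.78649728 -147.29539369  148.06132776] shift in target axes cm [-0.05  0.05 -0.07]
now [ 557.50366743 -147.73202523  147.22605034] q [-0.3   0.35  2.03  0.11  0.42 -1.8 ]
[ 0.33921928 -0.77879583 -1.66800867] [-0.39426182  0.19588259 -0.11166246] 29.193178094632547
```

Gripped, with low force. I pull 10 mm first and check.

>>> play_rows(plan="0 0 0 -0.3 0 0 0;0 0 0 -0.4 0 0 0;0 0 0 -0.3 0 0 0;0 0 0 0 0 0 0;0 0 0 0 0 0 0")

```text
t: 14.2
ee_pos: [554.1, -147.0, 156.8]
orientation: [0.241, 2.782, -0.042]
ft_force: [0.7, -1.8, -2.1]
width: 29.7
```

```bash
cat > pull.py <<'E'
from h import *
o=get_obs(); th=-0.172; ax=np.array([-np.sin(.35)*np.cos(th),-np.sin(.35)*np.sin(th),np.cos(.35)])
d=np.array(o["ee_pos"])-[557.50,-147.73,147.23]; Rc=R.from_rotvec(o["orientation"]).as_matrix()
print("out",d@ax,"side in tool axes",(Rc.T@(d-d@ax*ax)).round(2),"F tool",(Rc.T@o["ft_force"]).round(2),"M",np.round(o["moment"],2),"z err deg",np.degrees(np.arccos(-Rc[:,2]@ax)),o["width"])
E
python3 pull.py
```

```text
out 10.151009215445807 side in tool axes [-0.01  0.16  0.  ] F tool [-0.18 -1.69  2.35] M [-0.21  0.14 -0.1 ] z err deg 0.02378427992862675 29.670398963906617
```

Low forces and no binding, so I continue.

>>> play_rows(plan="0 0 0 -0.4 0 0 0;0 0 0 -0.5 0 0 0;0 0 0 -0.5 0 0 0;0 0 0 -0.5 0 0 0;0 0 0 -0.5 0 0 0;0 0 0 -0.4 0 0 0;0 0 0 0 0 0 0;0 0 0 0 0 0 0")

```text
t: 15.2
ee_pos: [544.5, -145.3, 182.9]
orientation: [0.24, 2.783, -0.042]
ft_force: [-0.3, -0.3, -2.8]
width: 29.5
```

```bash
python3 pull.py
```

```text
out 38.015572848069155 side in tool axes [0.16 0.19 0.  ] F tool [ 1.2  -0.37  2.51] M [-0.08  0.27 -0.04] z err deg 0.04439264784935605 29.482807593740894
```

>>> play_rows(plan="0 0 0 -0.5 0 0 0;0 0 0 -0.4 0 0 0;0 0 0 -0.3 0 0 0;0 0 0 0 0 0 0;0 0 0 0 0 0 0;0 0 0 0 0 0 0")

```text
t: 15.95
ee_pos: [540.6, -144.6, 194.1]
orientation: [0.241, 2.783, -0.042]
ft_force: [1.1, -0.0, -2.7]
width: 29.5
```

```bash
python3 pull.py; python3 - <<'E'
from h import *
im=get_image("scene"); p=pts(im); H,S,V=cv2.split(cv2.cvtColor(im["pixels"],cv2.COLOR_RGB2HSV))
a=cv2.resize(im["pixels"][200:360,220:420],(500,400),interpolation=cv2.INTER_CUBIC)
w=get_image("wrist"); b=cv2.resize(w["pixels"],(300,225)); b=np.vstack([b,np.zeros((175,300,3),np.uint8)])
save({"pixels":np.hstack([a,b])},"fin.png")
E
python3 pull.py
```

```text
out 49.94222365512682 side in tool axes [0.11 0.16 0.  ] F tool [-0.13  0.17  2.9 ] M [ 0.02  0.27 -0.03] z err deg 0.04424114575522579 29.546431676491768
out 49.923652859334425 side in tool axes [0.12 0.16 0.  ] F tool [ 1.67 -0.5   2.69] M [0.07 0.29 0.  ] z err deg 0.04591396229368334 29.290698588667997
```

View pics/fin.png

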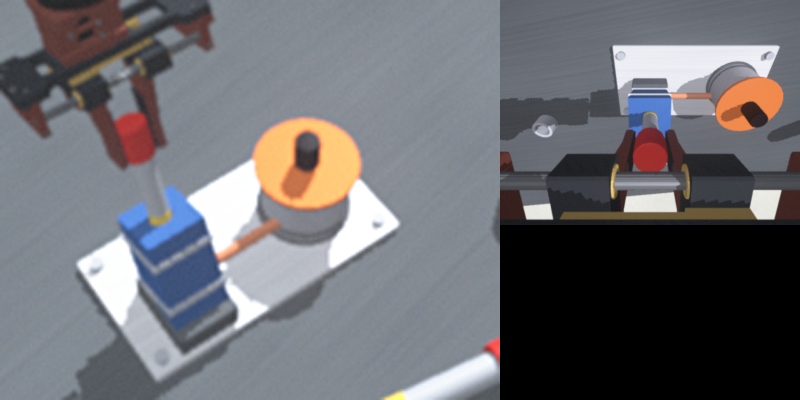

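The yellow band is half showing at the mouth, at (160,217), and the cover is seated. One more numeric check follows, on knob travel and band length visible, to rule out slip.

```bash
python3 - <<'E'
from h import *
im=get_image("wrist"); p=pts(im); H,S,V=cv2.split(cv2.cvtColor(im["pixels"],cv2.COLOR_RGB2HSV))
th=-0.172; ax=np.array([-np.sin(.35)*np.cos(th),-np.sin(.35)*np.sin(th),np.cos(.35)])
E=np.array([546.3,-145.3,180.]); near=lambda q: np.linalg.norm((q-E)-((q-E)@ax)[...,None]*ax,axis=-1)
s=(p-E)@ax
r=((H<6)|(H>172))&(S>120)&(V>40)&(near(p)<14)&(s>30)&(s<70); print("knob end travel",np.percentile(s[r],[50,90,97]),r.sum())
y=(H>18)&(H<35)&(S>90)&(near(p)<15)&(s<0); print("yellow s+58",np.percentile(s[y]+58,[2,50,98]) if y.any() else None,y.sum())
b=(H>100)&(H<125)&(S>120)&(near(p)<28)&(near(p)>16); v=s[b]+58; print("pump top s+58",np.percentile(v,[50,90,98]),b.sum())
E
```

```text
knob end travel [48.99183145 49.69852837 50.05136579] 3447
yellow s+58 [0.23518939 4.6410423  7.06272387] 65
pump top s+58 [-0.92143195 -0.03588773  0.58158013] 2911
```

Knob travel is about 50 mm, and the band's upper edge is 7 mm above the mouth, as it should be. I hand the job in.

```bash
python3 -c "
from h import *
print(close_job())"
```

```text
the job is handed in; nothing more can be done
None
```

The job is done and handed in at about 16 s of robot time.

- **Cover:** I set the small orange cover on the pot and let go of it. Its flange top measured z = 85.9 mm (86 expected), level to within 0.003, and within 0.3 mm of the pot's centre.
- **Rod:** I pulled the pump rod out 49.9 mm along its bore, with under 3 N at the wrist, and it is still held in the gripper. In the wrist view the knob end had moved about 50 mm and the band's upper edge was 7.1 mm above the mouth (7 expected), so I saw no slip.
- **Bystanders:** I did not measure the spray can, bushing and bolt again at the end. The arm never went near them, and the forces showed no contact.

No check failed. The scene camera's depth disagreed with the others by up to about 13 mm on the cover, so I used the close-up wrist views instead.

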